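# Hold a bracket in the corner of the marking jig

## Task

Get the aluminium bracket ready for marking out on the corner jig: first lock the side fence by turning its round lock collar clockwise until the collar's lug points at the round dot, then set the bracket's foot flat on the jig plate and press it into the corner, long side along the long fence and short end against the side fence, so that it bears on both fences at once. Finish while holding it: keep the bracket in the gripper, pressed against both fences, and do not let go. Leave the other things on the bench where they are.

Things in the scene. Friction and masses are not known exactly. Their poses are not given: they have to be found in the camera images.
- bracket: Loose machined aluminium bracket like an upside-down T: a flat foot 64 (x) x 90 (y) x 14 (z) mm with an upright web on its middle, 12 mm thick in x, 70 mm long in y, from z = 14 up to z = 61 mm. Origin: centre of the foot's underside; z up. The same after a half turn. 0.25 to 0.5 kg. It starts on the bench at the right of the jig; grip it across the web.
- jig: Fixed steel plate 170 (x) x 270 (y) x 12 (z) mm with both fences and the lock collar. Origin: centre of its underside; x points away from the robot (yaw within 0.25 rad of the world's), y left along the long fence, z up. Friction is high: sliding on the plate or along one fence can feel like a push of several N before the other fence is met; 10 to 20 N on each fence is right.
- long_fence: Rigid steel bar along the far edge of the jig plate, 20 mm thick, 160 mm long, 18 mm high above the plate. Its working face looks towards the jig's -x, at x = +65 mm in the jig frame, from y = -130 to +30 mm. Origin and axes: those of the jig.
- side_fence: Rigid steel bar across the plate at right angles to the long fence, 20 mm thick, 114 mm long, 18 mm high above the plate. Its working face looks towards the jig's -y, at y = +10 mm in the jig frame, from x = -50 to +64 mm. A 3 mm strap runs from it on the plate to under the collar. Its push resistance is the same, rigid, with the collar open or locked. Origin and axes: those of the jig.
- corner (a point): The inside corner where the working faces of the two fences meet, on the top face of the plate (12 mm above the bench); axes as the jig's. The bracket's place is on its -x, -y side: seated, the bracket's origin lies 32 mm to -x and 45 mm to -y of this point, with the bracket's y axis parallel to the jig's y axis, either way round.
- collar_top (a point): Centre of the top face of the lock collar, on its turning axis. The collar is an upright round aluminium ring, outside diameter 56 mm and 36 mm high (its top 51 mm above the bench, its underside 15 mm), on the jig plate left of the side fence; the axis stands at x = -20, y = +88 mm in the jig frame. A pointer lug 8 mm wide and 9 mm high sticks out to 43 mm from the axis at the collar's foot.
- collar (a joint): Turn of the lock collar in rad, growing clockwise seen from above. 0 = open: the lug points at the short line mark by the side fence; 1.2 = locked: the lug points at the round dot, straight to the jig's -x (towards the robot). A stop is at 1.3. It starts between 0 and 0.3, needs about 0.06 N m and stays where it is left.
- tape_roll: Loose black roll of tape, 70 mm across, 19 mm high, lying flat; not to be disturbed.
- oil_stone: Loose grey oil stone, 25 x 51 x 13 mm, lying flat; not to be disturbed.
- brake_shoe_new_1: Loose curved brake shoe, 70 x 156 x 32 mm; not to be disturbed.
Mind the look-alikes: they are no part of the job. Of the things shaped like the bracket, the aluminium one is meant.

How it is judged:
On the way, in this order (a step that is already met when the one before it is completed fails the run):
1. the lock collar is turned to its locked mark (value of joint collar above 1.08 rad), for 0.2 s.
2. the bracket is held flat on the plate and pressed against both fences at once (contact force between bracket and long_fence above 1.5 N and contact force between bracket and side_fence above 1.5 N and contact force between the fingers and bracket above 1.5 N and x of bracket in the frame of corner above -0.0345 m and y of bracket in the frame of corner above -0.0475 m and z of bracket in the frame of corner below 0.003 m and angle between bracket's own z axis and vertical below 0.05 rad and angle between the y axis of bracket and the y axis of jig, either way round below 0.035 rad), for 0.5 s.
At the end, for the whole second after the job is handed in: Collar above 1.08 rad; the fingers still bear on the bracket, which is flat on the plate (3 mm, tilt under 0.05 rad), within 0.035 rad of the long fence's direction, at most 2.5 mm from either fence and pressing on each with over 1.5 N, all through the last second (all of step 2 and value of joint collar above 1.08 rad); the arm keeps its last pose, push and grip.
It fails at once if the roll of tape is moved more than 40 mm (distance of tape_roll from where it was at the start of the episode above 0.04 m).
It fails at once if the oil stone is moved more than 40 mm (distance of oil_stone from where it was at the start of the episode above 0.04 m).
It fails at once if the loose brake shoe is moved more than 40 mm (distance of brake_shoe_new_1 from where it was at the start of the episode above 0.04 m).
It also fails if it takes over 67 s, if anything falls off the work surface, if the arm or the gripper's body presses on something with over 40 N, if the wrist force passes 120 N, or if a joint passes its speed limit or range.

## Robot

A 6-joint arm with a two-finger parallel gripper is mounted at the origin on a cart in front of the work surface, level with it; the furniture and walls round the work are solid. World frame = base frame: x ahead of the robot, y to its left, z up, the work surface at z = 0. Lengths are in m, angles in rad, forces in N, time in s.
With the tool pointing down it reaches from about 0.25 to 0.725 m from the base axis. Payload 4 kg.
Tool frame: the origin (TCP) lies on the front face of the gripper's body, between the roots of the fingers; the fingertips stand 73 mm ahead of it and the grasp point (between the pads) lies 54 mm ahead of it; z points along the fingers, y is the direction in which the jaws open and shut (so a half turn about z gives the same grasp; the last joint's range is limited). The gripper opens to 85 mm and grips with 20 to 120 N. Pads are 22 mm wide; open, the fingers measure 114 mm over their backs; the gripper's body (76 mm by 85 mm) begins 54 mm behind the grasp point. The pads swing forward as they close: fully open they stand 13 mm farther back than shut.
Start: joints at [-1.104, 0.241, 0.005, 1.335, 0, 1.571], TCP at [0.225, -0.447, 0.304] pointing down, gripper open.
Joint ranges: [-2.72, 2.72], [-1.05, 1.87], [-1.09, 1.28], [-1.99, 2.15], [-1.42, 1.44], [-3.14, 3.14]. Speed limits (rad/s): [2.79, 2.79, 3.14, 3.14, 3.14, 3.14].

## Interface

Orientations are given as a unit quaternion [x, y, z, w].
In Python, from workcell import sensors, camera, order gives the robot as it stands. The module is installed in compiled form; this text tells all that it offers.
- The arm moves only by the shell command python3 -m inch 'ROWS'. ROWS is JSON, one flat list of numbers, 5 for each row, row after row: the opening, from -1 (shut) to 1 (fully open), then the shift along the tool's x, y, z in mm, then the turn about the tool's z in units of 6 degrees (1.0 is 6 degrees). A call has 1 to 8 rows; each row is the pose to reach, as a shift and turn from the pose commanded when the call began, along the tool's axes at that moment; what a row does not reach only later rows make up. A row lasts 1/10 s, in which the tool goes at most 50 mm and 8.59 degrees, less where a joint would pass 70% of its speed; a pose out of reach is approached as far as the arm can. A call with a gripper value outside its range is refused whole. The fingers move at their own pace and stop on an object; the grip force is fixed at half the most. Time passes only in rows, so rows that repeat a pose let the fingers close. It gives the time, the measured TCP pose, the force and the opening at its end, in the units of the state.
- sensors.get_obs(): the state, without advancing time (a new reading comes with each control period).
- camera(name): name is "scene" or "side" or "wrist"; returns a dict with "pixels" (384x512x3 uint8, red, green, blue), "intrinsics" (3x3 intrinsics, pixels), "k1" (the pictures are not rectified: a ray, as slopes to the right and down, at radius r is drawn at 1 + k1 r^2 times it, then the intrinsics apply), "extrinsics" (4x4, takes a point from camera to world coordinates). Camera axes: x right, y down, z forward; pixel columns grow to the right and rows downward; lengths in m; the calibration is good to about 2 mm. A picture is of the moment at which its call begins. There is no depth.
- order.job_done(): hands the job in, once; it reports no verdict.
The state is a dict: "clock": time; "joint_pos": joint angles; "joint_vel": joint speeds; "tau": joint torques, N m; "eef_pos": TCP position; "tool_rot": TCP orientation; "ft_force": force on the tool from outside, world axes, zero at the start; "ft_torque": the same for the moment, N m; "grip_width": finger opening in m.
Only numpy, scipy, OpenCV 4.12 (cv2) and the standard library are available. Lean on these libraries where they do the work, as an engineer would, in place of code of your own. Each camera call takes 0.05 s, during which the arm holds its last target.

## Working session

There is one attempt and no reset: what is moved stays moved. The work goes in short steps, Python scripts to look and compute and a shell command to move; the robot and the scene stay as the last step left them, time stands still between calls to the robot, and variables do not carry over. Pictures are saved under pics/ and viewed, and the job is handed in when it is done.

```bash
mkdir -p pics
python3 - <<'E'
from workcell import sensors,camera
import cv2,numpy as np
for n in ["scene","side","wrist"]:
    c=camera(n); cv2.imwrite(f"pics/{n}0.png",cv2.cvtColor(c["pixels"],cv2.COLOR_RGB2BGR))
    np.savez(f"pics/{n}0.npz",**{k:c[k] for k in c})
    print(n,c["intrinsics"].tolist() if hasattr(c["intrinsics"],'tolist') else c["intrinsics"],c["k1"],np.round(c["extrinsics"],4).tolist())
print(sensors.get_obs())
E
```

```text
scene [[393.94697805405565, 0.0, 252.54132453106408], [0.0, 393.94697805405565, 189.66113579578382], [0.0, 0.0, 1.0]] -0.11770620462569822 [[-0.7808, -0.2648, 0.5658, -0.0693], [-0.6246, 0.3519, -0.6972, 0.7378], [-0.0145, -0.8978, -0.4402, 0.599], [0.0, 0.0, 0.0, 1.0]]
side [[424.2848221319016, 0.0, 255.09612785871025], [0.0, 424.2848221319016, 190.3962326982461], [0.0, 0.0, 1.0]] -0.09231829967381565 [[0.9482, -0.1612, 0.2736, 0.2557], [-0.3176, -0.4854, 0.8146, -1.0907], [0.0015, -0.8593, -0.5114, 0.6928], [0.0, 0.0, 0.0, 1.0]]
wrist [[325.59393800566465, 0.0, 251.8229194354513], [0.0, 325.59393800566465, 196.7261819388326], [0.0, 0.0, 1.0]] -0.09495194271138559 [[0.4497, -0.8612, -0.2369, 0.2852], [-0.8932, -0.4341, -0.1173, -0.4162], [-0.0018, 0.2643, -0.9644, 0.3722], [0.0, 0.0, 0.0, 1.0]]
{'clock': 0.15, 'joint_pos': array([-1.10400603e+00,  2.41264384e-01,  4.04966423e-03,  1.33521721e+00,
        3.16998000e-06,  1.57077109e+00]), 'joint_vel': array([-0.00073182, -0.00186946,  0.00315307, -0.00123938,  0.00077032,
        0.0016077 ]), 'tau': array([-4.28445428e-04, -3.72633576e+01,  2.52639145e+01,  1.23262400e-02,
        1.47570199e-05,  1.94695247e-05]), 'eef_pos': array([ 0.22484983, -0.44618693,  0.30321126]), 'tool_rot': array([ 9.72883523e-01,  2.31294146e-01, -1.87590884e-04, -7.95998133e-04]), 'ft_force': array([ 0.59714185, -0.32127457, -0.49464867]), 'ft_torque': array([ 0.00184638, -0.02237357, -0.05107946]), 'grip_width': 0.0857002975970837}
```

View pics/scene0.png

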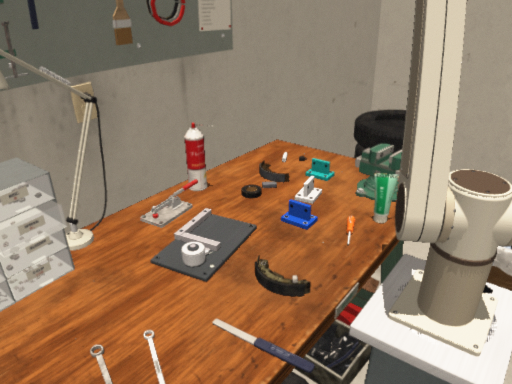

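View pics/side0.png

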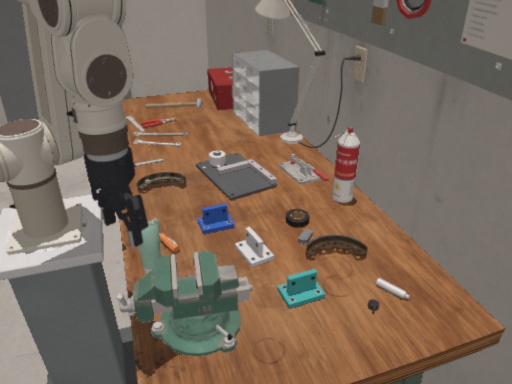

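View pics/wrist0.png

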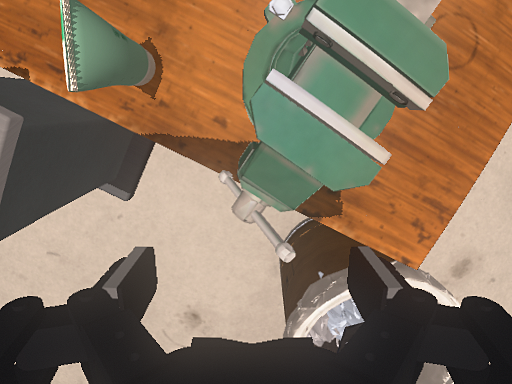

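The side view shows the jig at (235,172), with its collar at (217,158). There are three T-shaped brackets: blue (216,218), bare silver (254,247) and teal (302,288). The silver one fits "aluminium". I'll enlarge it to confirm and measure.

```bash
cat > h.py <<'E'
import numpy as np,cv2
def load(n): return dict(np.load(f"pics/{n}.npz"))
def ray(c,u,v):
    K=c["intrinsics"];xd=np.array([(u-K[0,2])/K[0,0],(v-K[1,2])/K[1,1]]);s=xd.copy()
    for _ in range(30): s=xd/(1+float(c["k1"])*(s@s))
    E=c["extrinsics"];d=E[:3,:3]@np.array([s[0],s[1],1]);return E[:3,3],d
def onz(c,u,v,z):
    o,d=ray(c,u,v);return o+d*(z-o[2])/d[2]
def proj(c,P):
    P=np.atleast_2d(P);E=c["extrinsics"];q=(P-E[:3,3])@E[:3,:3];s=q[:,:2]/q[:,2:]
    s=s*(1+float(c["k1"])*(s**2).sum(1,keepdims=True));K=c["intrinsics"];return s*K[0,0]+K[:2,2]
def crop(n,x0,y0,x1,y1,k,out,src=None):
    im=cv2.imread(f"pics/{n}.png") if src is None else src
    cv2.imwrite(f"pics/{out}.png",cv2.resize(im[y0:y1,x0:x1],None,fx=k,fy=k,interpolation=cv2.INTER_CUBIC))
def snap(name,out):
    from workcell import camera
    c=camera(name);cv2.imwrite(f"pics/{out}.png",cv2.cvtColor(c["pixels"],cv2.COLOR_RGB2BGR));np.savez(f"pics/{out}.npz",**c);return c
E
python3 - <<'E'
from h import *
crop("side0",180,130,310,275,4,"a1")
crop("scene0",140,165,330,285,4,"a2")
E
```

```text
(no output)
```

View pics/a1.png

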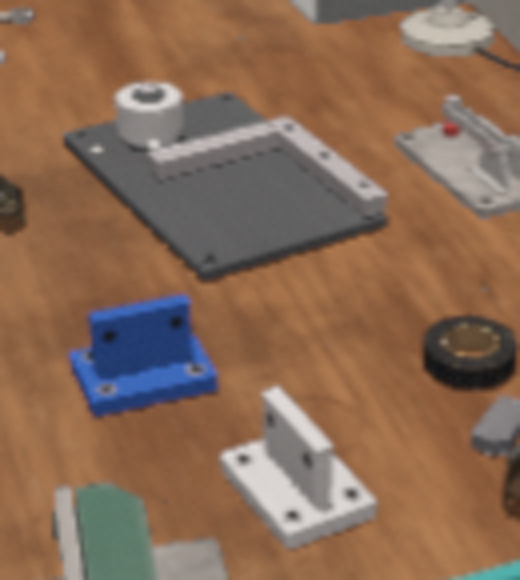

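View pics/a2.png

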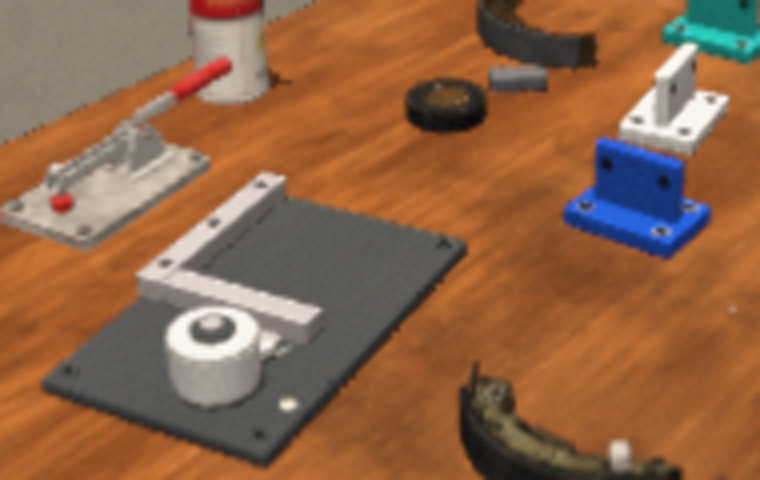

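```bash
cat > fit.py <<'E'
from h import *
from scipy.optimize import least_squares
sd=load("side0");sc=load("scene0")
S=lambda u,v:(180+(u+.5)/4-.5,130+(v+.5)/4-.5)
C=lambda u,v:(140+(u+.5)/4-.5,165+(v+.5)/4-.5)
def fit(pts,x0,yaws):
    def res(p):
        R=np.array([[np.cos(p[2]),-np.sin(p[2])],[np.sin(p[2]),np.cos(p[2])]])
        r=[]
        for c,uv,l in pts:
            P=np.r_[R@np.array(l[:2])+p[:2],l[2]];r.append(proj(c,P)[0]-uv)
        return np.ravel(r)
    b=min((least_squares(res,[*x0,y],loss='soft_l1') for y in yaws),key=lambda s:s.cost)
    return b.x,res(b.x).reshape(-1,2)
if __name__=="__main__":
    J=[(sd,S(205,270),(-.085,-.135,.012)),(sd,S(385,217),(.085,-.135,.012)),(sd,S(66,137),(-.085,.135,.012)),
     (sd,S(149,93),(-.02,.088,.051)),(sc,C(467,243),(-.085,-.135,.012)),(sc,C(267,457),(-.085,.135,.012)),(sc,C(45,383),(.085,.135,.012)),(sc,C(212,327),(-.02,.088,.051))]
    for sel in (J,J[:4],J[4:]):
        x,r=fit(sel,onz(sd,*S(225,185),.012)[:2],[0.]);print(x,np.round(r,1).tolist())
    B=[(sd,S(222,458),(-.032,.045,.014)),(sd,S(291,533),(-.032,-.045,.014)),(sd,S(374,495),(.032,-.045,.014)),
     (sd,S(263,393),(-.006,.035,.061)),(sd,S(281,388),(.006,.035,.061)),(sd,S(330,447),(.006,-.035,.061)),(sd,S(313,455),(-.006,-.035,.061))]
    x,r=fit(B,onz(sd,*S(300,480),.014)[:2],[-.5,0,.5]);print(x,np.round(r,1).tolist())
    print(onz(sd,*S(300,480),.014))
    # lug
    print('dot',onz(sc,*C(289,404),.012),onz(sd,*S(96,150),.012),'lug',onz(sc,*C(275,347),.02))
E
python3 fit.py
python3 - <<'E'
from h import *
crop("side0",195,140,255,190,12,"b1");crop("scene0",170,225,250,285,9,"b2")
E
```

```text
[0.58925692 0.12729247 0.21385525] [[-0.5, 0.4], [1.1, -0.5], [-1.6, -1.0], [-0.4, 0.9], [0.3, -1.1], [-0.1, -0.5], [-1.5, -1.0], [0.3, 1.0]]
[0.59087152 0.12725904 0.20333946] [[-0.5, 0.3], [1.3, -0.3], [-0.8, -1.3], [0.3, 0.7]]
[0.58787534 0.12841989 0.21602137] [[0.3, -0.9], [0.1, -0.1], [-1.5, -0.5], [0.4, 1.4]]
[ 0.52301841 -0.28575835  0.1799678 ] [[-0.4, -0.7], [-1.2, 0.5], [0.7, 1.9], [-0.2, -0.1], [-0.5, -0.2], [0.8, -0.1], [0.8, -0.7]]
[ 0.52435885 -0.28784661  0.014     ]
dot [0.50117565 0.19751488 0.012     ] [0.50083958 0.19907946 0.012     ] lug [0.54192307 0.16719766 0.02      ]
```

View pics/b1.png

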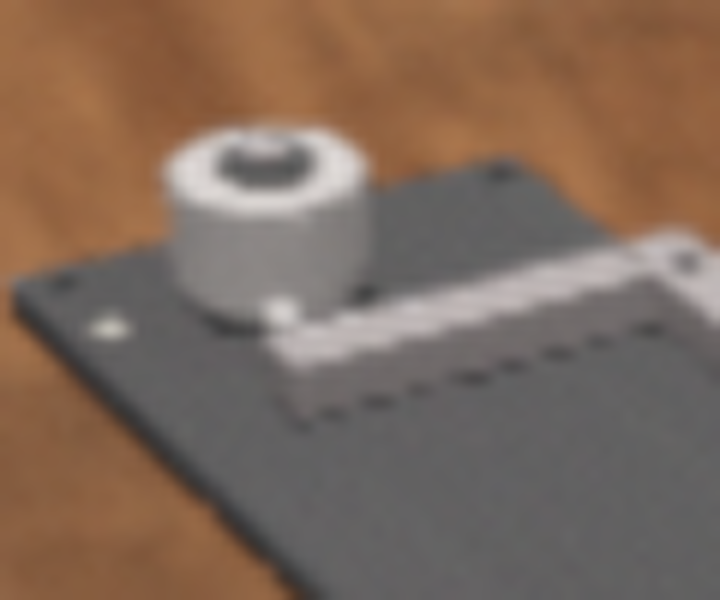

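View pics/b2.png

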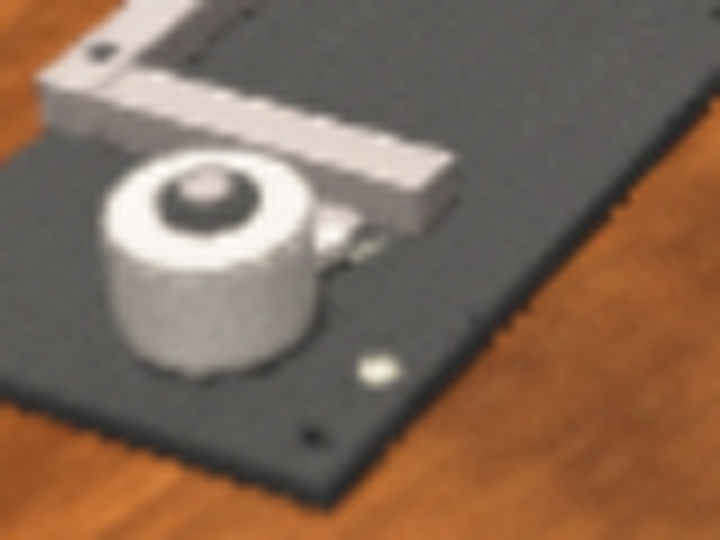

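The silver, uncoated bracket is the one meant: its T-shape fits with a residual of about 1 px at (0.523, -0.286), yaw 0.18. The jig fits at (0.589, 0.127), yaw 0.21. The collar reads about 0.05 rad. I'll start towards the collar with a small turn to learn the sign of joint 6.

```bash
cat > rel.py <<'E'
import sys
from workcell import sensors
from scipy.spatial.transform import Rotation as R
import numpy as np
def rel(t,xang=None):
    o=sensors.get_obs();r=R.from_quat(o["tool_rot"]);m=r.as_matrix()
    a=np.arctan2(m[1,0],m[0,0]);d=np.array(t)-o["eef_pos"]
    print("clock %.2f pos"%o["clock"],np.round(o["eef_pos"],4),"xang %.4f"%a,"z",np.round(m[:,2],3),"F",np.round(o["ft_force"],1),"T",np.round(o["ft_torque"],2),"w %.4f"%o["grip_width"],"j",np.round(o["joint_pos"],2))
    print("shift mm",np.round(m.T@d*1000,1),"turn",None if xang is None else np.round(np.degrees((a-xang+np.pi)%(2*np.pi)-np.pi)/6,2))
if __name__=="__main__":
    v=[float(x) for x in sys.argv[1:]];rel(v[:3],v[3] if len(v)>3 else None)
E
python3 -m inch '[1,40,-30,10,1, 1,80,-60,20,1, 1,120,-90,30,1, 1,160,-120,40,1, 1,200,-150,50,1, 1,240,-180,50,1, 1,280,-210,50,1, 1,293,-219,50,1]'; python3 rel.py .5511 .2094 .2 0.4
```

```text
clock: 0.95
eef_pos: [0.3889, -0.1158, 0.2537]
tool_rot: [0.983, 0.182, 0.0, -0.001]
ft_force: [0.4, -0.2, 0.0]
grip_width: 0.0849
clock 0.95 pos [ 0.3889 -0.1158  0.2537] xang 0.3666 z [ 0.     0.001 -1.   ] F [ 0.4 -0.2  0. ] T [-0.04  0.01  0.03] w 0.0849 j [-0.29  0.09 -0.32  1.17  0.    2.49]
shift mm [ 267.9 -245.4   54.1] turn -0.32
```

```bash
python3 -m inch '[1,33,-30,5,-1.4, 1,67,-61,12,-2.8, 1,100,-92,20,-4.2, 1,134,-123,27,-5.6, 1,168,-153,34,-7, 1,201,-184,40,-8.4, 1,235,-215,40,-9.8, 1,268,-245,40,-11.2]'; python3 -m inch '[1,0,0,0,-1.4, 1,0,0,0,-2.8, 1,0,0,0,-4.2, 1,0,0,0,-4.2]';python3 rel.py .5511 .2094 .104 2.0; python3 -c "
from h import *
snap('wrist','w1')"
```

```text
clock: 1.75
eef_pos: [0.5522, 0.2068, 0.2131]
tool_rot: [0.717, 0.697, -0.001, -0.0]
ft_force: [1.9, -0.5, 0.8]
grip_width: 0.0853
clock: 2.15
eef_pos: [0.5517, 0.2051, 0.2133]
tool_rot: [0.551, 0.835, -0.0, -0.0]
ft_force: [0.9, 0.0, 0.2]
grip_width: 0.0854
clock 2.15 pos [0.5517 0.2051 0.2133] xang 1.9748 z [-0.001 -0.    -1.   ] F [0.9 0.  0.2] T [0.03 0.02 0.02] w 0.0854 j [0.36 0.47 0.09 1.2  0.   1.52]
shift mm [  4.2   1.3 109.3] turn -0.24
```

View pics/w1.png

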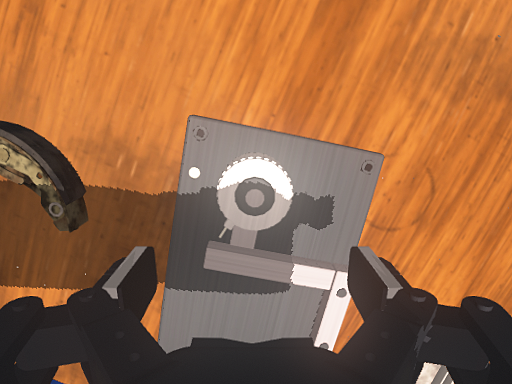

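The wrist view shows the collar top at (255,197), the plate's +y corners at (191,115) and (383,155), the dot at (194,173) and the line mark at (224,231).

Run:
```python
from fit import *
w=load("w1")
for n,u,v,z in [("collar",255,197.5,.051),("A -x+y",191,115,.012),("B +x+y",383.5,155,.012),("dot",194,172.5,.012),("long end",0,0,0)]:
    print(n,onz(w,u,v,z))
W=[(w,(191,115),(-.085,.135,.012)),(w,(383.5,155),(.085,.135,.012)),(w,(255,197.5),(-.02,.088,.051)),(w,(206,241.5),(-.05,.03,.03))]
x,r=fit(W,(.589,.1275),[.2]);print(x,np.round(r,1).tolist())
crop("w1",150,100,400,280,3,"w1c")
```

```text
collar [0.55318347 0.20854769 0.051     ]
A -x+y [0.48245342 0.2422272  0.012     ]
B +x+y [0.64300296 0.27574883 0.012     ]
dot [0.50159024 0.19863183 0.012     ]
long end [0.28874527 0.27133669 0.        ]
[0.59049804 0.12698412 0.20646159] [[-3.5, -0.7], [3.5, 0.6], [-0.1, -0.7], [0.2, 6.9]]
```

View pics/w1c.png

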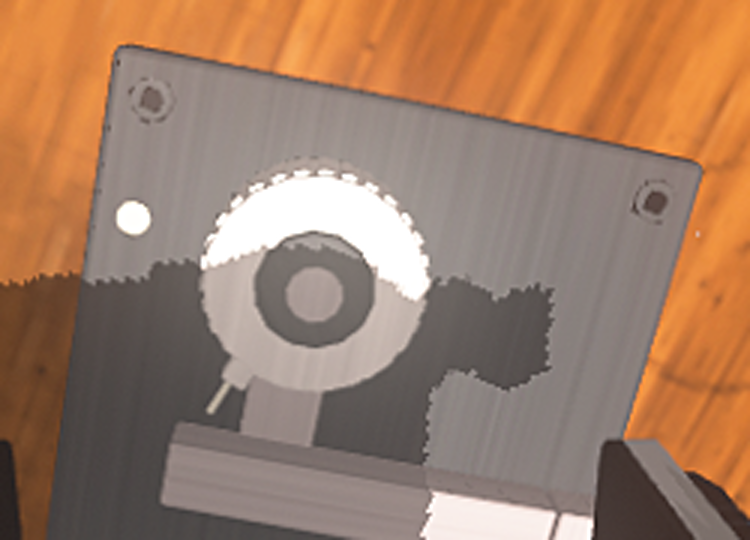

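```bash
python3 rel.py .5525 .2089 .100 2.0; python3 -m inch '[1,3,1,0,0, 1,3,1,25,0, 1,3,1,50,0, 1,3,1,75,0, 1,3,1,100,0, 1,3,1,113,0, 1,3,1,113,0]';python3 rel.py .5525 .2089 .100 2.0; python3 -c "
from h import *
snap('wrist','w2')"
```

```text
clock 2.20 pos [0.5517 0.205  0.2134] xang 1.9720 z [-0.001 -0.    -1.   ] F [-0.2  0.2  0.1] T [-0.06 -0.01  0.03] w 0.0854 j [0.36 0.47 0.09 1.2  0.   1.53]
shift mm [  3.3   2.4 113.4] turn -0.27
clock: 2.9
eef_pos: [0.5503, 0.2076, 0.0988]
tool_rot: [0.551, 0.834, -0.002, -0.001]
ft_force: [-0.2, -0.1, -0.1]
grip_width: 0.0856
clock 2.90 pos [0.5503 0.2076 0.0988] xang 1.9737 z [-0.004 -0.002 -1.   ] F [-0.2 -0.1 -0.1] T [ 0.03  0.04 -0.01] w 0.0856 j [ 0.36  0.57 -0.05  0.95  0.    1.53]
shift mm [ 0.3  2.5 -1.2] turn -0.25
```

View pics/w2.png

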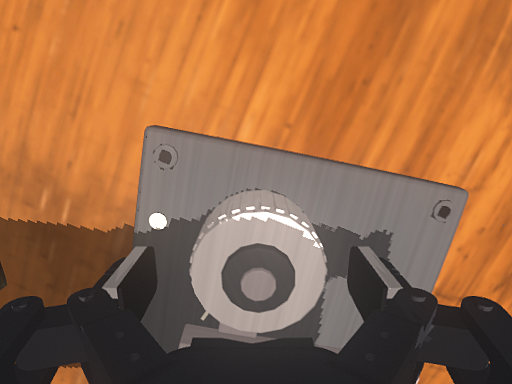

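The collar at (258,260) sits nearly midway between the fingers (155 and 352). I'll shift 2 mm and close.

```bash
python3 -m inch '[1,0,2,0,0, -1,0,2,0,0, -1,0,2,0,0, -1,0,2,0,0, -1,0,2,0,0, -1,0,2,0,0, -1,0,2,0,0, -1,0,2,0,0]';python3 rel.py .5525 .2089 .100 2.0
```

```text
clock: 3.75
eef_pos: [0.5524, 0.2084, 0.1025]
tool_rot: [0.551, 0.835, -0.001, -0.0]
ft_force: [-5.1, -2.6, 9.2]
grip_width: 0.0544
clock 3.75 pos [0.5524 0.2084 0.1025] xang 1.9746 z [-0.002 -0.001 -1.   ] F [-5.1 -2.6  9.2] T [-0.51  1.18  0.  ] w 0.0544 j [ 0.36  0.57 -0.05  0.95 -0.    1.53]
shift mm [0.5 0.3 2.5] turn -0.24
```

```bash
python3 -m inch '[-1,0,0,-1,1, -1,0,0,-2,2, -1,0,0,-2,3, -1,0,0,-2,4, -1,0,0,-2,5, -1,0,0,-2,6, -1,0,0,-2,7, -1,0,0,-2,8]';python3 rel.py .5525 .2089 .100 ; python3 -m inch '[-1,0,0,0,1, -1,0,0,0,2, -1,0,0,0,3, -1,0,0,0,3.3, -1,0,0,0,3.3]';python3 rel.py .5525 .2089 .100; python3 -c "
from h import *
snap('wrist','w3');snap('side','s3');snap('scene','c3')
crop('side0',195,140,255,190,12,'s3c',cv2.imread('pics/s3.png'))"
```

```text
clock: 4.55
eef_pos: [0.5515, 0.2083, 0.1027]
tool_rot: [0.844, 0.537, -0.002, -0.001]
ft_force: [-4.7, -0.0, 1.3]
grip_width: 0.0539
clock 4.55 pos [0.5515 0.2083 0.1027] xang 1.1330 z [-0.004 -0.001 -1.   ] F [-4.7 -0.   1.3] T [-0.25  0.87  0.09] w 0.0539 j [ 0.36  0.57 -0.05  0.96  0.    2.37]
shift mm [0.9 0.7 2.7] turn None
clock: 5.05
eef_pos: [0.5512, 0.2086, 0.1026]
tool_rot: [0.923, 0.385, -0.003, -0.001]
ft_force: [-6.3, -0.9, 1.5]
grip_width: 0.054
clock 5.05 pos [0.5512 0.2086 0.1026] xang 0.7911 z [-0.005 -0.001 -1.   ] F [-6.3 -0.9  1.5] T [-0.15  0.98 -0.02] w 0.0540 j [ 0.36  0.57 -0.05  0.96  0.    2.71]
shift mm [1.2 0.7 2.6] turn None
```

View pics/w3.png

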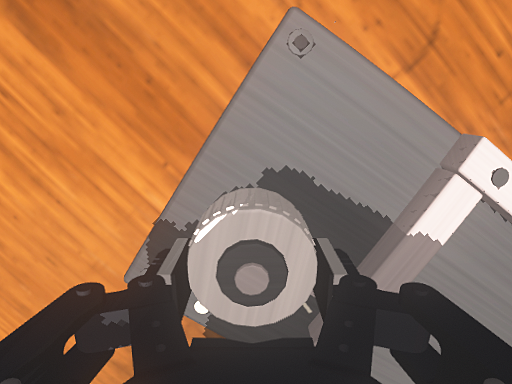

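View pics/s3c.png

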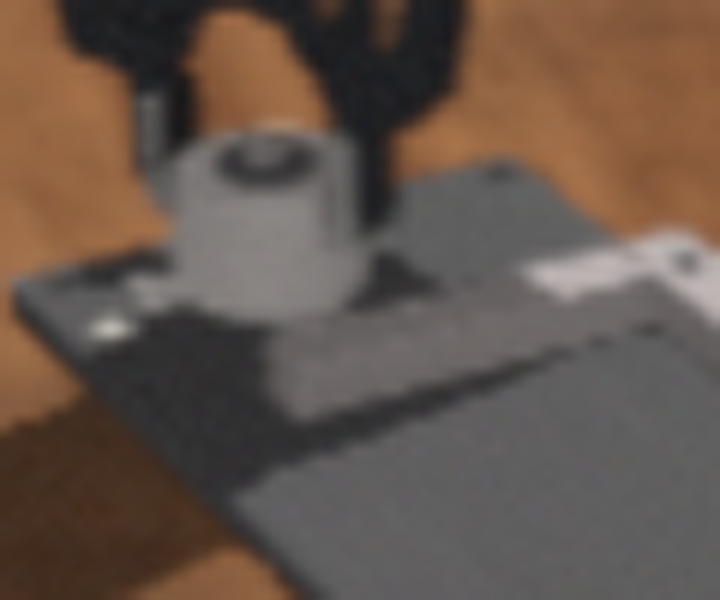

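The collar's lug, at crop (150,290), now points towards the dot at (110,328). I'll open, rise and check the angle.

```bash
python3 -m inch '[1,0,0,0,0, 1,0,0,0,0, 1,0,0,0,0, 1,0,0,0,0, 1,0,0,-30,0, 1,0,0,-70,0, 1,0,0,-110,0, 1,0,0,-110,0]'; python3 -c "
from h import *
snap('wrist','w4');snap('side','s4')
crop('w4',100,100,400,325,2.6,'w4c')
crop('s4',195,140,255,190,12,'s4c')"
```

```text
clock: 6.0
eef_pos: [0.557, 0.2101, 0.2201]
tool_rot: [0.923, 0.385, 0.007, 0.0]
ft_force: [0.9, 0.3, 1.3]
grip_width: 0.0854
```

View pics/w4c.png

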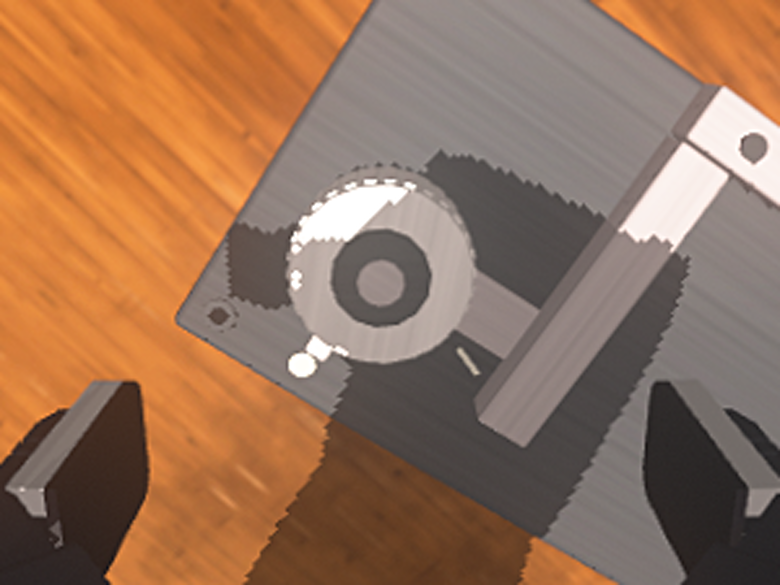

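View pics/s4c.png

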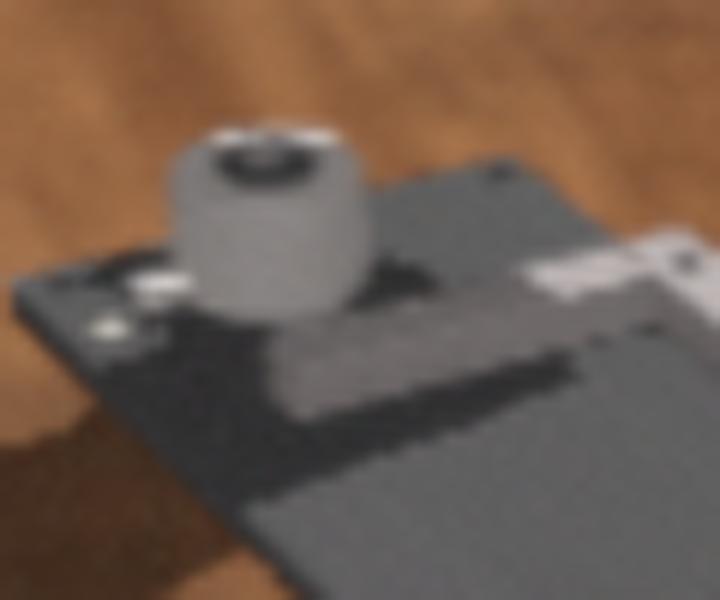

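```bash
python3 - <<'E'
from h import *
w=load("w4");p=lambda u,v:(100+(u+.5)/2.6-.5,100+(v+.5)/2.6-.5)
c=onz(w,*p(381,276),.051)
for n,u,v,z in [("lugtip",315,350,.024),("lug",319,346,.024),("dot",301,364,.012)]:
    q=onz(w,*p(u,v),z);d=q-c;print(n,q,np.hypot(*d[:2]),np.arctan2(d[1],d[0]))
q=onz(w,*p(481,405),.03);q2=onz(w,*p(692,125),.03);print(c,q,q2)
# fence top edge direction
a=onz(w,*p(525,446),.03);b=onz(w,*p(728,175),.03);print(a,b,np.arctan2(*(b-a)[[1,0]]))
E
python3 rel.py .523 -.2858 .2 1.75
```

```text
lugtip [0.51302125 0.2018218  0.024     ] 0.04054435461684058 -2.941301150889895
lug [0.5150072  0.20186993 0.024     ] 0.03859009763399701 -2.932284734131916
dot [0.50161236 0.19913959 0.012     ] 0.052260037183508884 -2.934436721362077
[0.55275507 0.2098883  0.051     ] [0.54024258 0.15031198 0.03      ] [0.65107827 0.17225721 0.03      ]
[0.5404405  0.12850092 0.03      ] [0.64930425 0.15203949 0.03      ] 0.21294244604599524
clock 6.10 pos [0.5544 0.2092 0.2146] xang 0.7914 z [ 0.004  0.001 -1.   ] F [-0.  -0.  -0.5] T [ 0.03  0.04 -0.  ] w 0.0852 j [ 0.36  0.47  0.1   1.2  -0.    2.71]
shift mm [-374.2  325.5   13.8] turn -9.15
```

The lug lies on the dot's bearing (-2.93 against -2.934 rad), so the collar reads about 1.2. Next, over to the silver bracket.

```bash
python3 -m inch '[1,-37,33,0,-1, 1,-75,65,0,-2, 1,-112,98,0,-3, 1,-150,130,0,-4, 1,-187,163,0,-5, 1,-225,195,0,-6, 1,-262,228,0,-7, 1,-300,260,0,-8]'; python3 rel.py .523 -.2858 .2 1.75
```

```text
clock: 6.9
eef_pos: [0.5264, -0.1889, 0.2111]
tool_rot: [0.685, 0.729, -0.001, -0.001]
ft_force: [0.9, -0.5, -0.4]
grip_width: 0.0853
clock 6.90 pos [ 0.5264 -0.1889  0.2111] xang 1.6335 z [-0.003  0.001 -1.   ] F [ 0.9 -0.5 -0.4] T [ 0.01 -0.05  0.  ] w 0.0853 j [-0.34  0.41  0.    1.16  0.    1.16]
shift mm [-96.5  -9.4  11. ] turn -1.11
```

```bash
python3 -m inch '[1,-40,-4,0,-1.1, 1,-80,-9,0,-1.1, 1,-96,-9,0,-1.1, 1,-96,-9,0,-1.1]'; python3 rel.py .523 -.2858 .2 1.75;python3 -c "
from h import *
snap('wrist','w5')
crop('w5',100,50,400,275,2.6,'w5c')"
```

```text
clock: 7.3
eef_pos: [0.5233, -0.2855, 0.211]
tool_rot: [0.645, 0.765, -0.0, -0.001]
ft_force: [-0.2, 0.5, -1.0]
grip_width: 0.0854
clock 7.30 pos [ 0.5233 -0.2855  0.211 ] xang 1.7406 z [-0.002  0.001 -1.   ] F [-0.2  0.5 -1. ] T [ 0.03 -0.05 -0.02] w 0.0854 j [-0.5   0.48  0.11  1.2   0.    0.9 ]
shift mm [-0.3 -0.4 11. ] turn -0.09
```

View pics/w5.png

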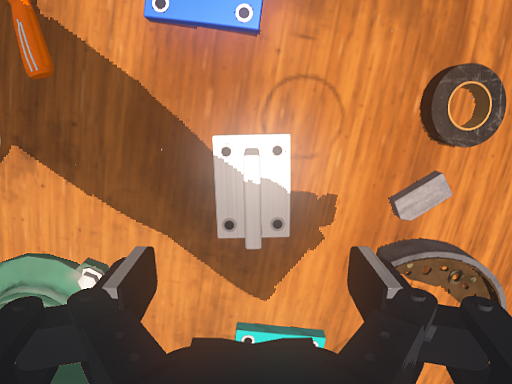

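View pics/w5c.png

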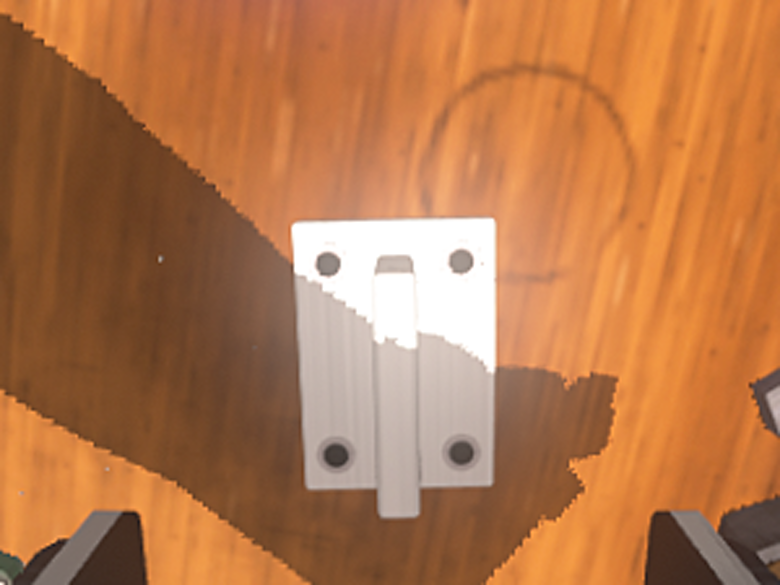

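The crop confirms it: bare aluminium, web top from (396,272) to (399,517) in the crop. I'll fit its pose.

Run:
```python
from fit import *
w=load("w5");p=lambda u,v:(100+(u+.5)/2.6-.5,50+(v+.5)/2.6-.5)
B=[(w,p(374,274),(-.006,.035,.061)),(w,p(415,272),(.006,.035,.061)),(w,p(420,517),(.006,-.035,.061)),(w,p(379,518),(-.006,-.035,.061)),
(w,p(293,223),(-.032,.045,.014)),(w,p(495,219),(.032,.045,.014)),(w,p(494,486),(.032,-.045,.014)),(w,p(305,489),(-.032,-.045,.014))]
x,r=fit(B,(.523,-.286),[.18]);print(x,np.round(r,1).tolist())
```

```text
[ 0.52374361 -0.28373785  0.18972296] [[-1.1, -0.7], [0.9, -0.3], [0.3, 1.0], [-0.4, 1.0], [-0.7, -0.6], [0.8, -0.7], [0.1, 0.5], [0.0, 0.6]]
```

```bash
python3 rel.py .5237 -.2837 .095 1.76; python3 -m inch '[1,2,0,30,-0.2, 1,2,0,70,-0.2, 1,2,0,100,-0.2, 1,2,0,116,-0.2, 1,2,0,116,-0.2, 1,2,0,116,-0.2]'; python3 rel.py .5237 -.2837 .095 1.76
```

```text
clock 7.35 pos [ 0.5235 -0.2838  0.2112] xang 1.7426 z [-0.002  0.002 -1.   ] F [ 0.   0.8 -1.1] T [-0.   -0.03 -0.01] w 0.0854 j [-0.5   0.48  0.11  1.2   0.    0.9 ]
shift mm [ -0.2   0.4 116.2] turn -0.17
clock: 7.95
eef_pos: [0.5241, -0.28, 0.0969]
tool_rot: [0.634, 0.773, 0.0, -0.001]
ft_force: [1.2, 0.2, 0.2]
grip_width: 0.0858
clock 7.95 pos [ 0.5241 -0.28    0.0969] xang 1.7674 z [-0.001  0.001 -1.   ] F [1.2 0.2 0.2] T [-0.01  0.01 -0.05] w 0.0858 j [-0.49  0.59 -0.04  0.95  0.    0.88]
shift mm [-3.5 -1.1  1.8] turn 0.07
```

```bash
python3 -m inch '[-1,-3,-1,1,0, -1,-3,-1,1,0, -1,-3,-1,1,0, -1,-3,-1,1,0, -1,-3,-1,1,0, -1,-3,-1,1,0, -1,-3,-1,1,0, -1,-3,-1,1,0]'; python3 -m inch '[-1,0,0,0,0, -1,0,0,0,0]';python3 rel.py .5237 -.2837 .095 1.76
```

```text
clock: 8.75
eef_pos: [0.5235, -0.285, 0.0963]
tool_rot: [0.635, 0.772, -0.0, 0.0]
ft_force: [-1.6, -0.1, 4.6]
grip_width: 0.0112
clock: 8.95
eef_pos: [0.5235, -0.285, 0.0963]
tool_rot: [0.635, 0.772, -0.0, 0.0]
ft_force: [-2.1, -0.5, 5.0]
grip_width: 0.0112
clock 8.95 pos [ 0.5235 -0.285   0.0963] xang 1.7651 z [ 0.    -0.001 -1.   ] F [-2.1 -0.5  5. ] T [-0.09  0.33 -0.07] w 0.0112 j [-0.5   0.59 -0.04  0.95 -0.    0.88]
shift mm [1.2 0.4 1.3] turn 0.05
```

```bash
python3 -m inch '[-1,0,0,-10,0, -1,0,0,-30,0, -1,0,0,-55,0, -1,0,0,-80,0, -1,0,0,-90,0, -1,0,0,-90,0]'; python3 rel.py .6231 .0870 .18 1.784; python3 -c "
from h import *
snap('wrist','w6')
crop('w6',100,80,400,305,2.6,'w6c')"
```

```text
clock: 9.55
eef_pos: [0.5244, -0.285, 0.1872]
tool_rot: [0.635, 0.773, 0.0, 0.001]
ft_force: [0.5, 0.5, -3.3]
grip_width: 0.0112
clock 9.55 pos [ 0.5244 -0.285   0.1872] xang 1.7656 z [ 0.003 -0.001 -1.   ] F [ 0.5  0.5 -3.3] T [ 0.04 -0.01  0.01] w 0.0112 j [-0.5   0.5   0.07  1.14  0.    0.88]
shift mm [345.8 168.9   7.1] turn -0.18
```

View pics/w6.png

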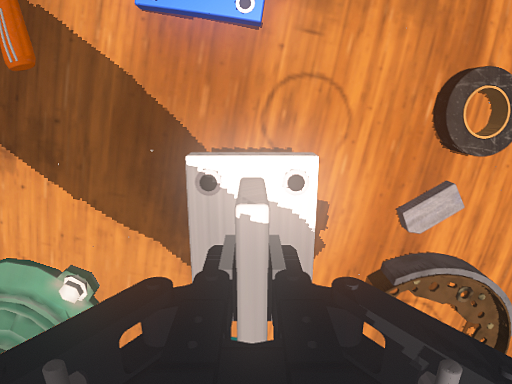

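The bracket is lifted and straight in the gripper. On to the jig.

```bash
python3 -m inch '[-1,30,15,0,0, -1,70,34,0,0, -1,110,54,0,0, -1,150,73,0,-0.1, -1,190,93,0,-0.2, -1,230,112,0,-0.2, -1,270,132,0,-0.2, -1,305,149,0,-0.2]'; python3 -m inch '[-1,25,12,0,0, -1,38,19,0,0, -1,40,20,0,0, -1,40,20,0,0]'; python3 rel.py .6231 .0870 .18 1.784; python3 -c "
from h import *
snap('wrist','w7');snap('side','s7');crop('s7',180,110,310,207,6,'s7c')"
```

```text
clock: 10.4
eef_pos: [0.6099, 0.0456, 0.1835]
tool_rot: [0.627, 0.779, -0.001, -0.002]
ft_force: [0.3, 0.4, -2.2]
grip_width: 0.0114
clock: 10.8
eef_pos: [0.6211, 0.086, 0.1847]
tool_rot: [0.627, 0.779, -0.001, -0.001]
ft_force: [0.3, -0.8, -3.5]
grip_width: 0.0112
clock 10.80 pos [0.6211 0.086  0.1847] xang 1.7861 z [-0.002 -0.001 -1.   ] F [ 0.3 -0.8 -3.5] T [-0.05  0.01  0.07] w 0.0112 j [ 0.14  0.56  0.17  1.18 -0.    1.49]
shift mm [0.6 2.2 4.7] turn 0.02
```

View pics/w7.png

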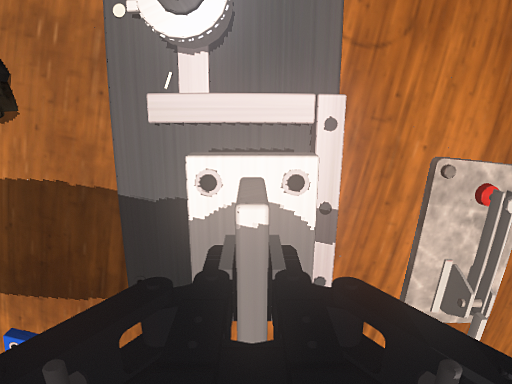

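View pics/s7c.png

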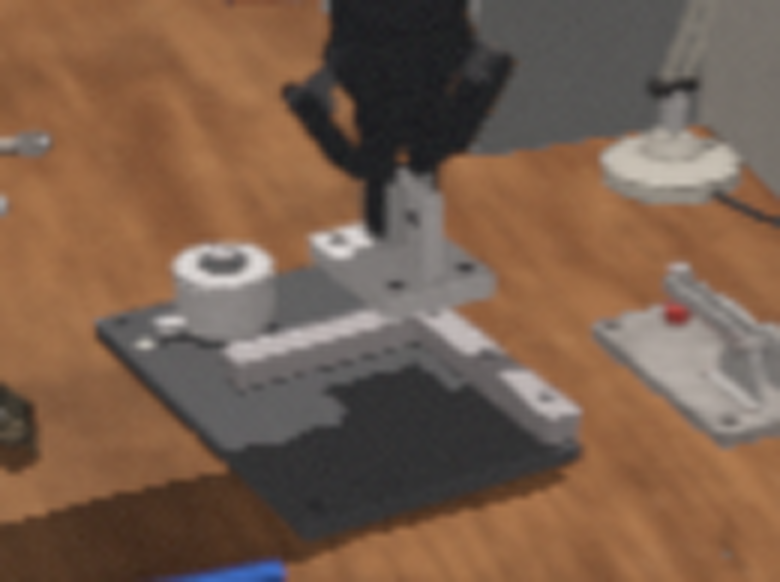

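The wrist view shows the foot (187–319, 155) above the plate, the side fence at v≈95–123 and the long fence's top edge at u≈317. I'll compute the clearances before lowering.

Run:
```python
from h import *
w=load("w7");t=.213;R=np.array([[np.cos(t),-np.sin(t)],[np.sin(t),np.cos(t)]])
z0=.1847-.0963
J=lambda P:(R.T@(P[:2]-np.array([.6522,.1516])))*1000
print("foot far-right",J(onz(w,319,156,z0+.014)),"left",J(onz(w,187,156,z0+.014)))
for n,u,v in [("long face top",317,160),("long face",316,215),("corner top?",315.5,123),("side face",148,123)]: print(n,J(onz(w,u,v,.03)))
```

```text
foot far-right [-12.48629892 -12.57245176] left [-74.3275433  -12.71582044]
long face top [  1.1787311  -25.78506225]
long face [  2.62505132 -65.99842663]
corner top? [-1.0715772  -0.53871546]
side face [-114.82454801   -0.45589433]
```

```bash
python3 -m inch '[-1,0,0,20,0, -1,0,0,45,0, -1,0,0,62,0, -1,0,0,69,0, -1,0,0,69,0, -1,0,0,69,0]'; python3 rel.py .6304 .1008 .1083 1.784
```

```text
clock: 11.5
eef_pos: [0.6223, 0.0859, 0.1179]
tool_rot: [0.627, 0.779, 0.0, 0.001]
ft_force: [0.6, 0.9, -3.5]
grip_width: 0.0114
clock 11.50 pos [0.6223 0.0859 0.1179] xang 1.7851 z [ 0.001  0.    -1.   ] F [ 0.6  0.9 -3.5] T [ 0.02 -0.08 -0.02] w 0.0114 j [ 0.14  0.62  0.09  1.04 -0.    1.49]
shift mm [12.8 11.1  9.6] turn 0.01
```

```bash
python3 -m inch '[-1,0,0,3,0, -1,0,0,6,0, -1,0,0,8,0, -1,0,0,8,0]'; python3 -m inch '[-1,0,0,1,0, -1,0,0,2,0, -1,0,0,2,0]'; python3 rel.py .6304 .1008 .1083 1.784
```

```text
clock: 11.9
eef_pos: [0.6215, 0.0867, 0.1086]
tool_rot: [0.627, 0.779, -0.0, -0.0]
ft_force: [-0.1, -0.7, -3.0]
grip_width: 0.0113
clock: 12.2
eef_pos: [0.6217, 0.0868, 0.1083]
tool_rot: [0.627, 0.779, 0.0, 0.0]
ft_force: [-3.5, -0.5, 4.4]
grip_width: 0.0112
clock 12.20 pos [0.6217 0.0868 0.1083] xang 1.7864 z [ 0.001  0.    -1.   ] F [-3.5 -0.5  4.4] T [-0.12  0.66  0.07] w 0.0112 j [0.14 0.63 0.08 1.02 0.   1.49]
shift mm [11.9 11.5  0. ] turn 0.02
```

```bash
python3 -m inch '[-1,2,2,0,0, -1,4,4,0,0, -1,6,6,0,0, -1,8,8,0,0, -1,9,9,0,0, -1,9,9,0,0]'; python3 rel.py .6304 .1008 .1083 1.784; python3 -m inch '[-1,1,1,0,0, -1,2,2,0,0, -1,2,2,0,0]'; python3 rel.py .6304 .1008 .1083 1.784
```

```text
clock: 12.8
eef_pos: [0.6291, 0.0961, 0.1084]
tool_rot: [0.627, 0.779, -0.0, 0.002]
ft_force: [-1.6, -5.0, 5.4]
grip_width: 0.0114
clock 12.80 pos [0.6291 0.0961 0.1084] xang 1.7854 z [ 0.002 -0.003 -1.   ] F [-1.6 -5.   5.4] T [-0.76  0.53  0.12] w 0.0114 j [ 0.15  0.64  0.1   1.03 -0.    1.51]
shift mm [4.3 2.2 0.1] turn 0.01
clock: 13.1
eef_pos: [0.6298, 0.0972, 0.1085]
tool_rot: [0.628, 0.778, -0.002, 0.002]
ft_force: [-5.0, -7.7, 7.1]
grip_width: 0.0112
clock 13.10 pos [0.6298 0.0972 0.1085] xang 1.7841 z [-0.    -0.005 -1.   ] F [-5.  -7.7  7.1] T [-1.35  0.97 -0.02] w 0.0112 j [ 0.15  0.65  0.11  1.03 -0.    1.51]
shift mm [3.4 1.4 0.2] turn 0.0
```

```bash
for i in 1 ; do python3 -m inch '[-1,1,1,0,0, -1,2,2,-0.5,0, -1,2,2,-0.5,0]'; python3 rel.py .6304 .1008 .1083 1.784; done; python3 -m inch '[-1,1,1,0,0, -1,2,1,0,0, -1,2,1,0,0]'; python3 rel.py .6304 .1008 .1083 1.784
```

```text
clock: 13.4
eef_pos: [0.6301, 0.0979, 0.1087]
tool_rot: [0.628, 0.778, -0.004, 0.001]
ft_force: [-8.0, -11.3, 10.0]
grip_width: 0.0114
clock 13.40 pos [0.6301 0.0979 0.1087] xang 1.7826 z [-0.003 -0.008 -1.   ] F [ -8.  -11.3  10. ] T [-2.25  1.64 -0.1 ] w 0.0114 j [ 0.16  0.65  0.11  1.04 -0.01  1.52]
shift mm [2.8 0.9 0.4] turn -0.01
clock: 13.7
eef_pos: [0.6301, 0.0983, 0.1088]
tool_rot: [0.629, 0.777, -0.006, 0.002]
ft_force: [-9.4, -17.0, 12.5]
grip_width: 0.011
clock 13.70 pos [0.6301 0.0983 0.1088] xang 1.7814 z [-0.004 -0.012 -1.   ] F [ -9.4 -17.   12.5] T [-3.21  1.94 -0.1 ] w 0.0110 j [ 0.16  0.65  0.12  1.04 -0.01  1.52]
shift mm [2.4 0.8 0.5] turn -0.02
```

```bash
python3 -c "
from h import *
snap('wrist','w8');crop('w8',100,60,400,285,2.6,'w8c')
snap('side','s8');crop('s8',200,140,290,200,8,'s8c')"
```

```text
(no output)
```

View pics/w8c.png

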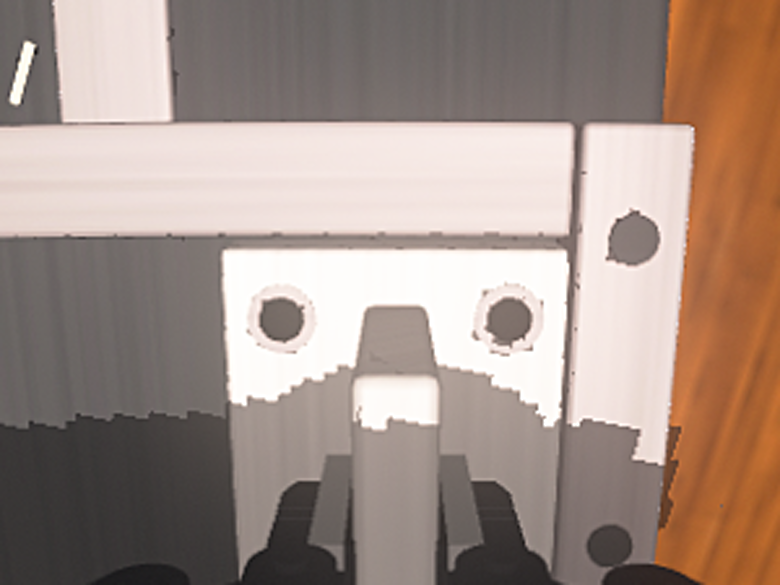

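View pics/s8c.png

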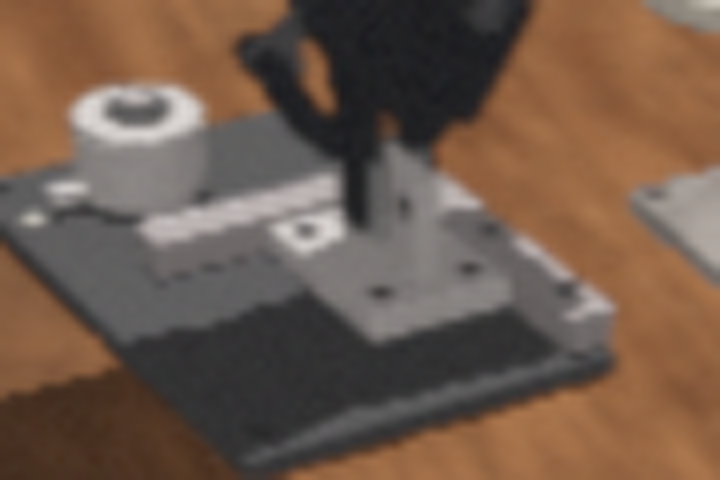

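Run:
```python
from h import *
w=load("w8");t=.213;R=np.array([[np.cos(t),-np.sin(t)],[np.sin(t),np.cos(t)]])
p=lambda u,v:(100+(u+.5)/2.6-.5,60+(v+.5)/2.6-.5)
J=lambda P:(R.T@(P[:2]-np.array([.6522,.1516])))*1000
for n,u,v,z in [("foot edge far",395,249,.026),("foot right",567,300,.026),("foot left",222,260,.026),("side fence face top",395,237,.03),("long fence face top",579,300,.03),("side fence end",573,200,.03)]: print(n,J(onz(w,*p(u,v),z)))
```

```text
foot edge far [-32.73357097  -3.12393617]
foot right [ -1.31125298 -12.48595458]
foot left [-64.0642085   -4.99165265]
side fence face top [-32.69865391  -0.40547209]
long fence face top [  0.03787284 -11.62145147]
side fence end [-1.92203643  6.04257596]
```

Measured against the fences, the gap is about 2.7 mm to the side fence and about 1 mm or contact at the long fence. Friction has built up with the downward load, so I'll ease the downward push and press on.

```bash
python3 -m inch '[-1,0,0,-1,0, -1,1,0,-2,0, -1,2,0,-2,0, -1,2,0,-2,0]'; python3 rel.py .6304 .1008 .1083 1.784; python3 -m inch '[-1,1,0,0,0, -1,2,0,0,0, -1,2,0,0,0]'; python3 rel.py .6304 .1008 .1083 1.784
```

```text
clock: 14.2
eef_pos: [0.6297, 0.1009, 0.109]
tool_rot: [0.629, 0.778, -0.006, 0.002]
ft_force: [-6.6, -15.2, 2.6]
grip_width: 0.0111
clock 14.20 pos [0.6297 0.1009 0.109 ] xang 1.7819 z [-0.005 -0.011 -1.   ] F [ -6.6 -15.2   2.6] T [-2.78  1.27 -0.05] w 0.0111 j [ 0.16  0.65  0.12  1.04 -0.01  1.52]
shift mm [-0.2  0.7  0.7] turn -0.02
clock: 14.5
eef_pos: [0.6296, 0.1012, 0.1091]
tool_rot: [0.629, 0.777, -0.007, 0.003]
ft_force: [-4.6, -19.5, 3.6]
grip_width: 0.0113
clock 14.50 pos [0.6296 0.1012 0.1091] xang 1.7808 z [-0.004 -0.014 -1.   ] F [ -4.6 -19.5   3.6] T [-3.7   1.23 -0.01] w 0.0113 j [ 0.16  0.65  0.12  1.04 -0.01  1.53]
shift mm [-0.5  0.7  0.8] turn -0.03
```

```bash
python3 -m inch '[-1,0,1,0,0, -1,0,2,0,0, -1,0,2.5,0,0, -1,0,2.5,0,0, -1,0,2.5,0,0]'; python3 rel.py .6304 .1008 .1083 1.784; python3 -c "
from h import *
snap('wrist','w9');crop('w9',100,60,400,285,2.6,'w9c')
w=load('w9');t=.213;R=np.array([[np.cos(t),-np.sin(t)],[np.sin(t),np.cos(t)]])
snap('side','s9');crop('s9',200,140,290,200,8,'s9c')"
```

```text
clock: 15.0
eef_pos: [0.63, 0.1012, 0.1091]
tool_rot: [0.629, 0.777, -0.009, 0.001]
ft_force: [-11.2, -19.8, 8.7]
grip_width: 0.0113
clock 15.00 pos [0.63   0.1012 0.1091] xang 1.7807 z [-0.009 -0.015 -1.   ] F [-11.2 -19.8   8.7] T [-3.9   2.22  0.01] w 0.0113 j [ 0.16  0.65  0.12  1.05 -0.01  1.53]
shift mm [-0.5  0.3  0.8] turn -0.03
```

View pics/w9c.png

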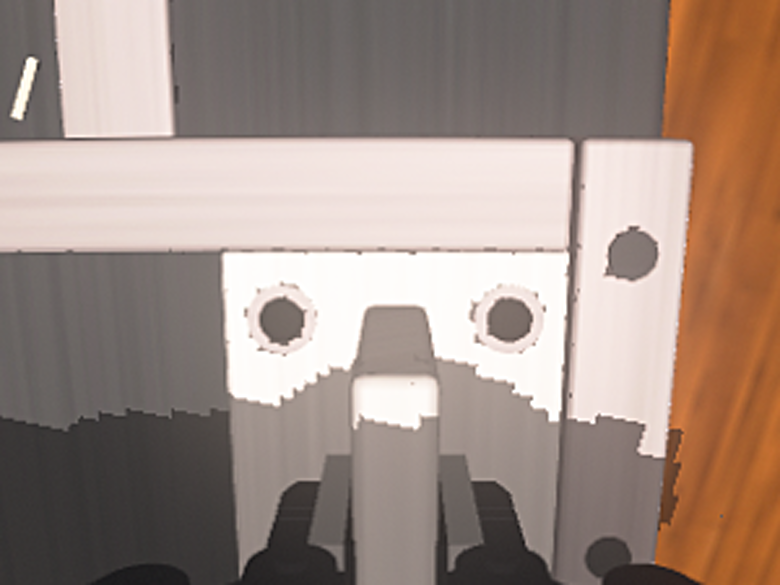

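View pics/s9c.png

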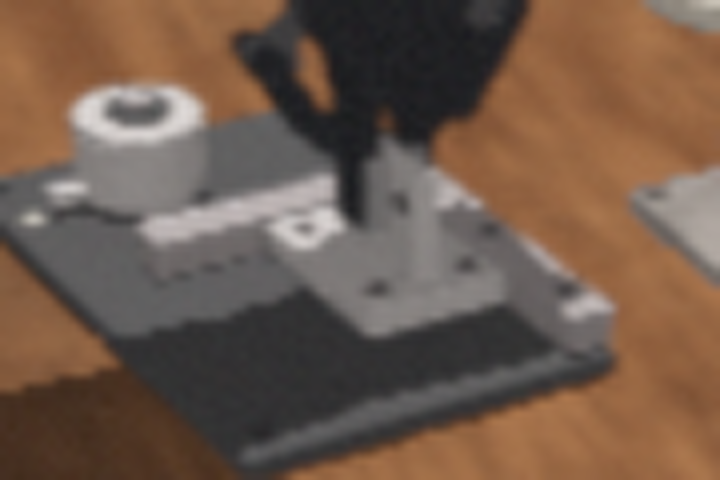

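The side gap has closed: the foot's far edge meets the fence at v≈250. The long-fence gap is ambiguous at u 568–579, and friction from the side push could be carrying the load. I'll unload the side and test x on its own.

```bash
python3 -m inch '[-1,-2,0,-0.5,0, -1,-4,0,-1,0, -1,-4,0,-1,0]'; python3 rel.py .6304 .1008 .1083 1.784;  python3 -m inch '[-1,0,1,0,0, -1,0,2,0,0, -1,0,2,0,0, -1,0,2,0,0]'; python3 rel.py .6304 .1008 .1083 1.784
```

```text
clock: 15.4
eef_pos: [0.6302, 0.1007, 0.1091]
tool_rot: [0.628, 0.778, -0.007, -0.002]
ft_force: [-10.8, -9.5, 3.8]
grip_width: 0.0114
clock 15.40 pos [0.6302 0.1007 0.1091] xang 1.7831 z [-0.011 -0.008 -1.   ] F [-10.8  -9.5   3.8] T [-2.18  2.23 -0.2 ] w 0.0114 j [ 0.16  0.65  0.13  1.05 -0.01  1.52]
shift mm [0.1 0.2 0.8] turn -0.01
clock: 15.8
eef_pos: [0.6305, 0.1008, 0.1092]
tool_rot: [0.628, 0.778, -0.008, -0.003]
ft_force: [-15.9, -11.3, 8.3]
grip_width: 0.0113
clock 15.80 pos [0.6305 0.1008 0.1092] xang 1.7832 z [-0.014 -0.009 -1.   ] F [-15.9 -11.3   8.3] T [-2.5   3.19 -0.15] w 0.0113 j [ 0.16  0.66  0.13  1.06 -0.01  1.52]
shift mm [ 0.  -0.1  0.9] turn -0.01
```

A 2 mm push gave only 0.3 mm of elastic travel while the x load rose to about 18 N. That is more than plate friction can hold, so the long fence is in contact. Now I'll ease the downward load and restore the side push.

```bash
python3 -m inch '[-1,0,0,-1,0, -1,1,0,-2,0, -1,2,0,-2,0, -1,3,0,-2,0, -1,3,0,-2,0, -1,3,0,-2,0, -1,3,0,-2,0]'; python3 rel.py .6304 .1008 .1083 1.784
```

```text
clock: 16.5
eef_pos: [0.6305, 0.1012, 0.1093]
tool_rot: [0.629, 0.777, -0.01, -0.001]
ft_force: [-9.8, -18.3, -0.8]
grip_width: 0.0115
clock 16.50 pos [0.6305 0.1012 0.1093] xang 1.7813 z [-0.014 -0.014 -1.   ] F [ -9.8 -18.3  -0.8] T [-3.51  2.23  0.01] w 0.0115 j [ 0.16  0.66  0.13  1.06 -0.01  1.52]
shift mm [-0.4 -0.2  1. ] turn -0.03
```

```bash
python3 -m inch '[-1,0,1,0.5,0, -1,0,1.5,1,0, -1,0,1.5,1,0, -1,0,1.5,1,0, -1,0,1.5,1,0, -1,0,1.5,1,0, -1,0,1.5,1,0, -1,0,1.5,1,0]'; python3 rel.py .6304 .1008 .1083 1.784; python3 -m inch '[-1,0,0,0,0, -1,0,0,0,0, -1,0,0,0,0, -1,0,0,0,0, -1,0,0,0,0, -1,0,0,0,0, -1,0,0,0,0, -1,0,0,0,0]'; python3 -c "
from h import *
snap('wrist','w10');crop('w10',100,60,400,285,2.6,'w10c');snap('scene','c10');crop('c10',150,190,270,280,6.5,'c10c')
w=load('w10');t=.213;R=np.array([[np.cos(t),-np.sin(t)],[np.sin(t),np.cos(t)]])"; python3 rel.py .6304 .1008 .1083 1.784
```

```text
clock: 17.3
eef_pos: [0.6307, 0.1012, 0.1093]
tool_rot: [0.629, 0.777, -0.011, -0.002]
ft_force: [-16.2, -17.2, 6.0]
grip_width: 0.0113
clock 17.30 pos [0.6307 0.1012 0.1093] xang 1.7813 z [-0.016 -0.015 -1.   ] F [-16.2 -17.2   6. ] T [-3.66  3.26 -0.02] w 0.0113 j [ 0.16  0.66  0.13  1.06 -0.01  1.52]
shift mm [-0.3 -0.3  1.1] turn -0.03
clock: 18.1
eef_pos: [0.6307, 0.1012, 0.1093]
tool_rot: [0.629, 0.777, -0.011, -0.002]
ft_force: [-16.1, -18.2, 6.8]
grip_width: 0.0113
clock 18.20 pos [0.6307 0.1012 0.1093] xang 1.7813 z [-0.016 -0.015 -1.   ] F [-15.3 -17.8   7. ] T [-3.69  3.29 -0.04] w 0.0113 j [ 0.16  0.66  0.13  1.06 -0.01  1.52]
shift mm [-0.4 -0.4  1. ] turn -0.03
```

View pics/w10c.png

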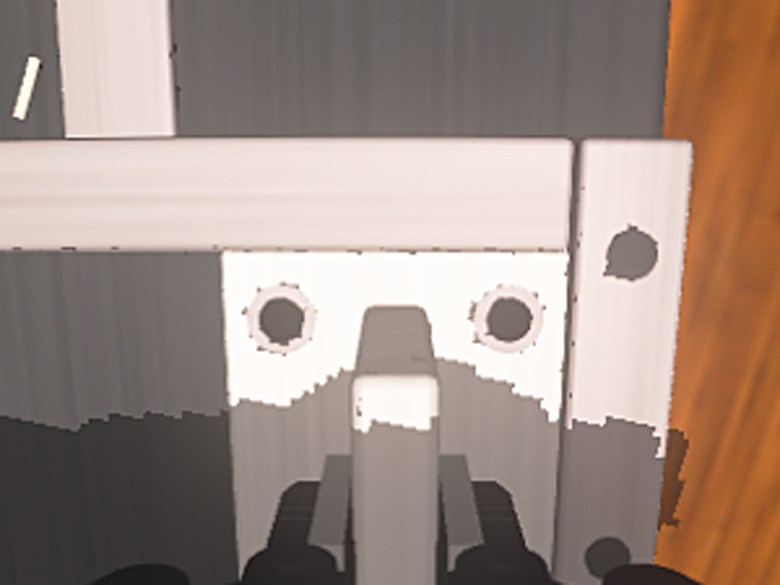

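View pics/c10c.png

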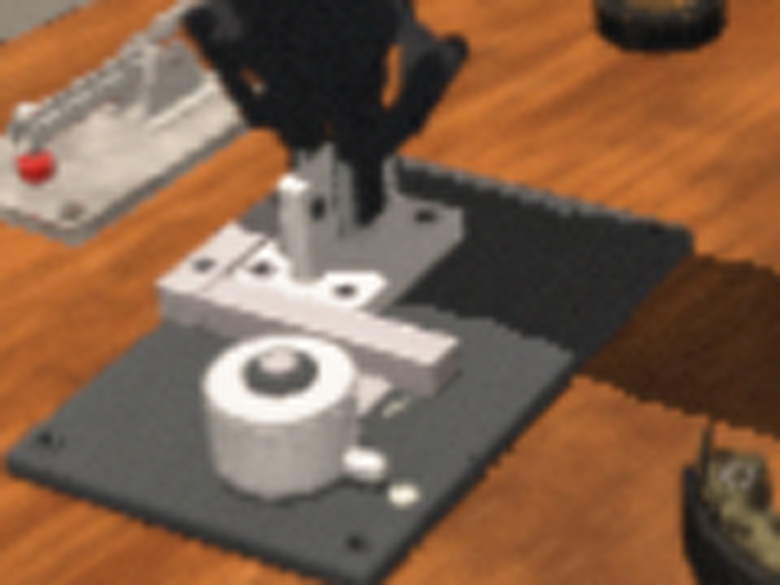

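The forces settle at about 18.7 N on the long-fence axis and 14.2 N on the side axis. To rule out friction standing in for the long fence, I'll unload the side and the plate and see whether x still holds.

```bash
python3 -m inch '[-1,-2,0,-1,0, -1,-4,0,-1.5,0, -1,-6,0,-1.5,0, -1,-6,0,-1.5,0, -1,-6,0,-1.5,0]'; python3 rel.py .6304 .1008 .1083 1.784;python3 -m inch '[-1,-1,0,-0.5,0, -1,-2,0,-0.5,0, -1,-2,0,-0.5,0]'; python3 rel.py .6304 .1008 .1083 1.784
```

```text
clock: 18.7
eef_pos: [0.631, 0.1003, 0.1094]
tool_rot: [0.628, 0.779, -0.008, -0.006]
ft_force: [-15.3, -5.0, 0.5]
grip_width: 0.0113
clock 18.70 pos [0.631  0.1003 0.1094] xang 1.7847 z [-0.019 -0.005 -1.   ] F [-15.3  -5.    0.5] T [-1.2   3.36 -0.25] w 0.0113 j [ 0.16  0.66  0.14  1.07 -0.    1.52]
shift mm [ 0.6 -0.5  1.1] turn 0.01
clock: 19.0
eef_pos: [0.6311, 0.0999, 0.1094]
tool_rot: [0.627, 0.779, -0.007, -0.007]
ft_force: [-15.2, -1.1, -0.2]
grip_width: 0.0111
clock 19.00 pos [0.6311 0.0999 0.1094] xang 1.7858 z [-0.02  -0.002 -1.   ] F [-15.2  -1.1  -0.2] T [-0.26  3.44 -0.25] w 0.0111 j [0.16 0.66 0.14 1.07 0.   1.51]
shift mm [ 1.  -0.5  1.1] turn 0.02
```

With the side and plate unloaded (about 2 N and 3 N), x still holds 15 N, so the long fence is truly bearing. I'll ease x, push the side home, then restore x.

```bash
python3 -m inch '[-1,0,-2,0,0, -1,2,-3,0,0, -1,4,-3,0,0, -1,6,-3,0,0, -1,8,-3,0,0, -1,8,-3,0,0]'; python3 rel.py .6304 .1008 .1083 1.784;python3 -m inch '[-1,0,1,0.5,0, -1,0,2,1,0, -1,0,3,1,0, -1,0,3,1,0, -1,0,3,1,0]'; python3 rel.py .6304 .1008 .1083 1.784
```

```text
clock: 19.6
eef_pos: [0.6303, 0.1013, 0.1101]
tool_rot: [0.629, 0.778, -0.009, 0.0]
ft_force: [-6.2, -15.5, -4.1]
grip_width: 0.0113
clock 19.60 pos [0.6303 0.1013 0.1101] xang 1.7820 z [-0.011 -0.015 -1.   ] F [ -6.2 -15.5  -4.1] T [-3.59  1.51  0.02] w 0.0113 j [ 0.16  0.65  0.13  1.06 -0.01  1.52]
shift mm [-0.5  0.   1.9] turn -0.02
clock: 20.1
eef_pos: [0.6307, 0.1014, 0.1101]
tool_rot: [0.629, 0.778, -0.011, -0.002]
ft_force: [-16.2, -16.6, 5.3]
grip_width: 0.0113
clock 20.10 pos [0.6307 0.1014 0.1101] xang 1.7817 z [-0.016 -0.015 -1.   ] F [-16.2 -16.6   5.3] T [-3.92  3.2   0.03] w 0.0113 j [ 0.16  0.66  0.14  1.07 -0.01  1.52]
shift mm [-0.5 -0.4  1.8] turn -0.02
```

The side bears too, with 13.8 N and no plate load. But the TCP is now about 1 mm higher than before, so the bracket may have ridden up. I'll unload, press it down flat and push again while keeping some downward load.

```bash
python3 -m inch '[-1,-3,-3,1,0, -1,-5,-5,2,0, -1,-6,-6,2,0, -1,-6,-6,2,0]'; python3 rel.py .6304 .1008 .1083 1.784; python3 -m inch '[-1,2,2,0,0, -1,4,3,-0.5,0, -1,5,4,-0.5,0, -1,6,5.5,-1,0, -1,6.5,6,-1,0, -1,6.5,6,-1,0]'; python3 rel.py .6304 .1008 .1083 1.784
```

```text
clock: 20.5
eef_pos: [0.6299, 0.1, 0.1093]
tool_rot: [0.628, 0.779, -0.003, -0.002]
ft_force: [-6.7, -3.0, 0.2]
grip_width: 0.0114
clock 20.50 pos [0.6299 0.1    0.1093] xang 1.7848 z [-0.007 -0.002 -1.   ] F [-6.7 -3.   0.2] T [-0.66  1.44 -0.28] w 0.0114 j [ 0.16  0.65  0.12  1.05 -0.    1.51]
shift mm [0.6 0.7 1. ] turn 0.01
clock: 21.1
eef_pos: [0.6307, 0.1013, 0.1095]
tool_rot: [0.629, 0.777, -0.011, -0.001]
ft_force: [-16.9, -20.0, 7.7]
grip_width: 0.0108
clock 21.10 pos [0.6307 0.1013 0.1095] xang 1.7811 z [-0.016 -0.016 -1.   ] F [-16.9 -20.    7.7] T [-3.93  3.32 -0.03] w 0.0108 j [ 0.16  0.66  0.13  1.07 -0.01  1.52]
shift mm [-0.4 -0.4  1.2] turn -0.03
```

```bash
python3 -m inch '[-1,0,-0.5,0,0, -1,0,-0.5,0,0, -1,0,-0.5,0,0, -1,0,-0.5,0,0, -1,0,-0.5,0,0, -1,0,-0.5,0,0, -1,0,-0.5,0,0, -1,0,-0.5,0,0]'; python3 -m inch '[-1,0,0,0,0, -1,0,0,0,0, -1,0,0,0,0, -1,0,0,0,0]'; python3 -c "
from h import *
snap('side','s11');crop('s11',200,140,290,200,8,'s11c');snap('wrist','w11');crop('w11',100,60,400,285,2.6,'w11c')"; python3 rel.py .6304 .1008 .1083 1.784
```

```text
clock: 21.9
eef_pos: [0.6306, 0.1013, 0.1095]
tool_rot: [0.629, 0.777, -0.011, -0.001]
ft_force: [-15.2, -19.1, 6.6]
grip_width: 0.0111
clock: 22.3
eef_pos: [0.6306, 0.1013, 0.1095]
tool_rot: [0.629, 0.777, -0.011, -0.001]
ft_force: [-14.0, -19.0, 7.0]
grip_width: 0.0115
clock 22.40 pos [0.6306 0.1013 0.1095] xang 1.7810 z [-0.015 -0.015 -1.   ] F [-14.5 -20.4   5.9] T [-3.89  3.09  0.05] w 0.0115 j [ 0.16  0.66  0.13  1.06 -0.01  1.52]
shift mm [-0.4 -0.3  1.2] turn -0.03
```

View pics/s11c.png

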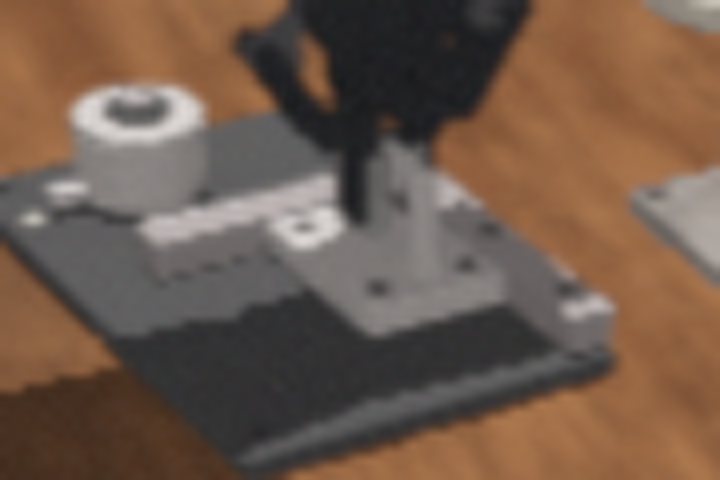

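View pics/w11c.png

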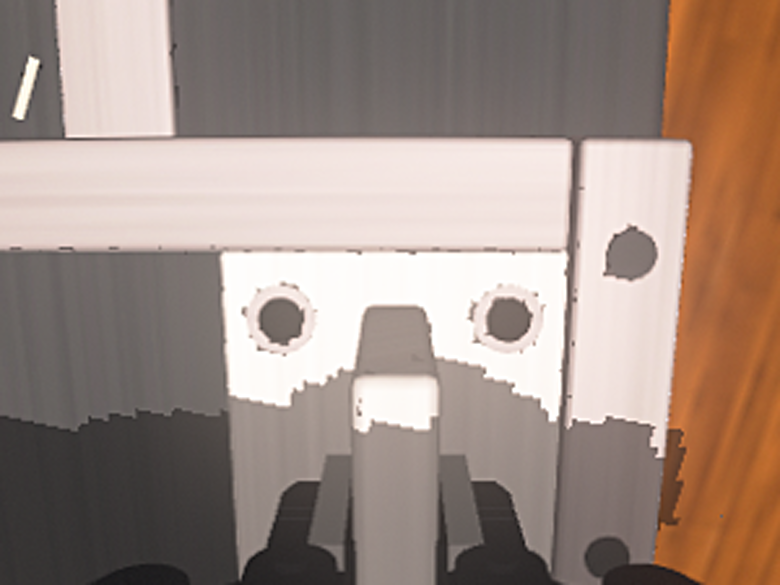

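The foot is flat in the corner, meeting the side fence at v≈250 and parallel to the long fence. The lug is on the dot at (65,188) in the side crop, and the forces are steady at about 18 N and 17 N. Handing in.

```bash
python3 -c "
from workcell import order
print(order.job_done())"; python3 rel.py .6304 .1008 .1083 1.784
```

```text
the job is handed in; nothing more can be done
None
the job is handed in; nothing more can be done
```

I turned the lock collar clockwise until its lug pointed at the dot, then gripped the bare aluminium bracket, not the blue or teal look-alike. I pressed it into the corner and handed in at about 22 s of the 67 s allowed, still gripping it.

**What the last checks showed**
- **Collar:** right after I released it, the lug's bearing matched the dot's within about 0.01 rad, so the joint reads about 1.2. The last side picture still shows it on the dot.
- **Fence forces:** the wrist force settled at about 18 N towards the long fence and 17 N towards the side fence, with some friction included in both. I also tested each fence with the other push and the downward push reduced. The long fence held about 15 N and the side fence about 14 N, so both were really bearing.
- **Pose:** the tool tilt was about 0.02 rad, and the tool's heading was within about 0.01 rad of the fence direction.

**What was less certain or disagreed**
- **Height:** the tool ended about 1.2 mm higher than when the foot first touched the plate. I put this down to tilt and slip in the grip. It is inside the 3 mm limit, but I did not measure the bracket's own height.
- **Long-fence gap:** the wrist picture still suggested about 1 mm there, which is near the calibration error. The force test showed contact.
- **Earlier slip:** the bracket seemed to ride up a little during one test, so I pressed it down and pushed it home again before handing in.
- **Loose things on the bench:** I felt no contact with the tape, oil stone or brake shoe, but I did not re-measure where they lie.

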